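Punnets under the label head

TASK

Slide both shallow punnets forward under the low head of the labelling machine until each sits square against the stop at the back; a narrow strip of each will still stick out at the front. They need not be lined up with any mark sideways as long as their full width is under the head. Leave the tall punnet, which does not fit, standing where it is.

Things in the scene. Friction and masses are not known exactly. Their poses are not given: they have to be found in the camera images.
- station: Fixed white labelling machine, 560 mm wide. Origin: middle of the front edge of its low grey head, at table level (z = 0); x points away from the robot into the machine (sliding direction), y left along the front edge. The head is a flat plate 560 mm wide overhanging 80 mm (x 0 to 80); underside at z = 55 mm, top at 63, open at both sides; 10 mm clearance above a shallow punnet.
- stop (a point): Middle of the foot of the stop, 80 mm along the machine's x from its origin and 3 mm above the table; axes as the machine's. The stop is the upright front face of the white body, 560 mm wide; the body is 100 mm high, with a label roll up to 154 mm high 70 to 130 mm behind the face. A punnet at the stop has its centre 50 mm before it and sticks out 20 mm in front of the head.
- sheet (a point): Middle of the front edge of the flat steel sheet on which the three punnets stand and slide, on its top, 3 mm above the table. It is 560 mm wide and runs from here 240 mm to the stop, passing under the head; no step or lip on the way.
- punnet_a_center (a point): A closed clear plastic punnet of blueberries, shallow: 100 x 110 x 42 mm high (its own x, y, z), about 0.2 kg; too wide to grasp, it slides easily on the steel sheet. This point is its centre, 21 mm above its underside. Its x axis points roughly from the robot to the machine (within 0.2 rad of the machine's). One of two alike.
- punnet_b_center (a point): A closed clear plastic punnet of blueberries, shallow: 100 x 110 x 42 mm high (its own x, y, z), about 0.2 kg; too wide to grasp, it slides easily on the steel sheet. This point is its centre, 21 mm above its underside. Its x axis points roughly from the robot to the machine (within 0.2 rad of the machine's). The other of the two.
- tall_punnet_center (a point): A closed clear punnet of blueberries like the other two but 66 mm high (100 x 110 mm in plan, about 0.3 kg), too tall to go under the head. It stands among them on the steel sheet, any of the three may be left, middle or right. This point is its centre, 33 mm above its underside.
Not all that is in view belongs to the job. What is shaped like the part that bears tall_punnet_center but red or yellow is not meant.

How it is judged:
By the outcome, as a careful person would: the job done as asked, in the order asked, and still so for the second after the job is handed in, with the robot touching nothing.
It also fails if it takes over 42 s, if anything falls off the work surface, if the arm or the gripper's body presses on something with over 40 N, if the wrist force passes 120 N, or if a joint passes its speed limit or range.

ROBOT

A 6-joint arm with a two-finger parallel gripper is mounted at the origin on the work surface. World frame = base frame: x ahead of the robot, y to its left, z up, the work surface at z = 0. Lengths are in m, angles in degrees, forces in N, time in s.
With the tool pointing down it reaches from about 0.325 to 0.85 m from the base axis. Payload 15.5 kg.
Tool frame: the origin (TCP) lies midway between the tips of the shut fingers; the grasp point (between the pads) lies 19 mm behind it; y points along the fingers, x is the direction in which the jaws open and shut, and the axes are right-handed (so a half turn about y gives the same grasp; the last joint's range is limited). The gripper opens to 91 mm and grips with 3 to 60 N. Pads are 32 mm wide; open, the fingers measure 118 mm over their backs; the gripper's body (76 mm by 178 mm) begins 60 mm behind the grasp point.
Start: joints at [-72.393, 28.281, 77.091, -0, 74.628, -5.472], TCP at [0.245, -0.575, 0.18] pointing down, gripper open.
Joint ranges: [-166.48, 166.48], [-47.26, 123.95], [12.59, 153.08], [-70.14, 250.14], [6.76, 159.57], [-176.63, 176.63]. Speed limits (degrees/s): [108.29, 108.29, 147.25, 172.46, 172.46, 172.46].

INTERFACE

Orientations are given as a 3x3 rotation matrix whose columns are the frame's x, y, z axes.
In Python, from bench import ctrl gives the robot as it stands. The module is installed in compiled form; this text tells all that it offers. Calls block until the motion is done:
- ctrl.goto(position, orientation): joint-space move of the TCP to a pose.
- ctrl.move_l(position, vel=0.15, ori=None, contact_N=None): straight line of the TCP; ori=None keeps the orientation; vel is the mean speed in m/s. With contact_N (N) it stops when the force on the tool has changed by that much, and returns True; else False.
- ctrl.movej(angles): joint-space move.
- ctrl.command_gripper(opening): opening from 0.0 (shut) to 1.0 (fully open); the grip force is fixed at half the most; returns when the fingers have stopped.
- ctrl.sleep(seconds).
- ctrl.ik(position, orientation): joint angles nearest the present ones, or None.
- ctrl.read_camera(name): name is "scene" or "top" or "wrist"; returns the picture (420x560x3 uint8, blue, green, red); there is no depth.
- ctrl.camera_params(name): a dict with "fx", "fy", "cx", "cy" (pixels), "pose" (4x4, takes a point from camera to world coordinates); the wrist camera has in their place "T_tool_cam" (4x4, takes a point from camera to tool coordinates, whose origin is the TCP and whose axes are the tool frame's). Camera axes: x right, y up, looking along -z (the intrinsics and any distortion apply to the point x, -y, -z); pixel columns grow to the right and rows downward; lengths in m; the calibration is good to about 2 mm. The wrist camera is an equidistant fisheye: a pixel r from the principal point sees the ray r / f radians off the axis. A picture is of the moment at which its call begins: read the wrist's pose just before it. camera_params takes no time and is no camera call.
A pose or a line that the arm cannot do raises ctrl.MotionError and nothing moves.
- ctrl.sign_off(): hands the job in, once; it reports no verdict.
Readings, each from a call of its own:
- ctrl.current_t(): time.
- ctrl.current_q(): joint angles.
- ctrl.current_dq(): joint speeds.
- ctrl.current_effort(): joint torques, N m.
- ctrl.current_tool_pos(): TCP position.
- ctrl.current_eef_rot(): TCP orientation.
- ctrl.current_contact_force(): force on the tool from outside, world axes, zero at the start.
- ctrl.current_wrist_torque(): the same for the moment, N m.
- ctrl.current_grip_width(): opening from 0.0 (shut) to 1.0 (fully open).
Only numpy, scipy, OpenCV 4.12 (cv2) and the standard library are available. Lean on these libraries where they do the work, as an engineer would, in place of code of your own. Each camera call takes 0.05 s, during which the arm holds its last target. There are 200 camera calls.

## Working session

There is one attempt and no reset: what is moved stays moved. The work goes in short steps, each a Python script; the robot and the scene stay as the last script left them, time stands still between calls to the robot, and variables do not carry over. Pictures are saved under pics/ and viewed, about 8 in all and at most 12, crops included, and the job is handed in when it is done.

```bash
mkdir -p pics; python3 - <<'E'
from bench import ctrl
import cv2, numpy as np
np.set_printoptions(precision=4,suppress=True)
for n in("scene","top"):
    cv2.imwrite(f"pics/{n}0.png",ctrl.read_camera(n)); print(n,ctrl.camera_params(n))
print(ctrl.camera_params("wrist")); print(ctrl.current_eef_rot(),ctrl.current_t())
E
```

```text
scene {'fx': 540.9237163989004, 'fy': 540.9237163989004, 'cx': 282.93251749283615, 'cy': 217.55358319175699, 'pose': array([[-0.1744, -0.5405,  0.823 ,  1.393 ],
       [ 0.9846, -0.0901,  0.1496,  0.2304],
       [-0.0067,  0.8365,  0.5479,  0.6757],
       [ 0.    ,  0.    ,  0.    ,  1.    ]])}
top {'fx': 379.07316271436065, 'fy': 379.07316271436065, 'cx': 275.65269476885743, 'cy': 211.72932807374556, 'pose': array([[-0.0006,  0.997 , -0.0774,  0.3955],
       [-0.9996, -0.0029, -0.0293,  0.043 ],
       [-0.0294,  0.0773,  0.9966,  0.7896],
       [ 0.    ,  0.    ,  0.    ,  1.    ]])}
{'fx': 325.19226210127806, 'fy': 325.19226210127806, 'cx': 280.4796773951294, 'cy': 206.34180875299992, 'T_tool_cam': array([[ 1.    ,  0.0004, -0.0006, -0.0004],
       [-0.0006,  0.292 , -0.9564, -0.205 ],
       [-0.0002,  0.9564,  0.292 ,  0.0832],
       [ 0.    ,  0.    ,  0.    ,  1.    ]])}
[[ 0.392  -0.0003  0.92  ]
 [-0.92    0.001   0.392 ]
 [-0.0011 -1.      0.0001]] 0.1
```

View pics/scene0.png

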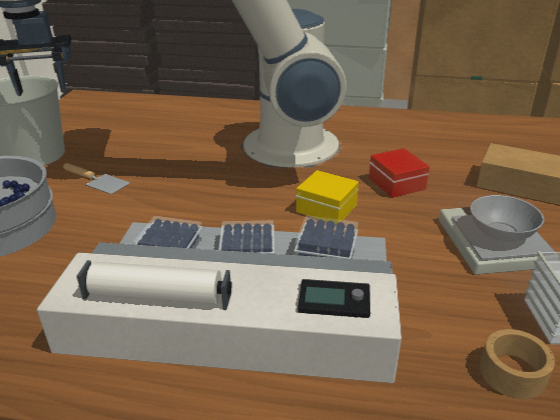

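View pics/top0.png

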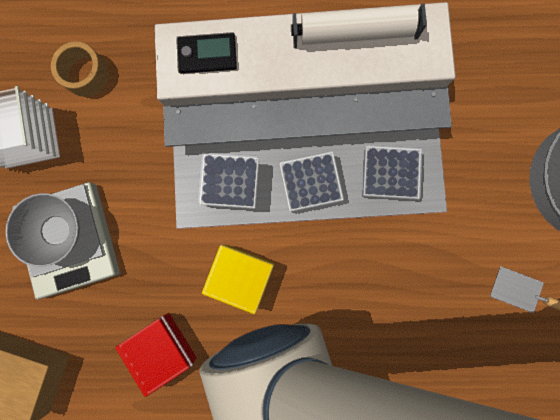

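Top view: station's front edge runs (164,146) to (450,127). The three dark punnets are near (229,181), (312,181) and (393,172), and the left one looks taller in the scene view. I'll zoom in to pick corners.

```bash
python3 - <<'E'
import cv2, numpy as np
t=cv2.imread("pics/top0.png")[80:235,150:460]; s=cv2.imread("pics/scene0.png")[205:277,90:400]
f=lambda i:cv2.resize(i,None,fx=2.5,fy=2.5,interpolation=cv2.INTER_CUBIC)
cv2.imwrite("pics/crop1.png",np.vstack([f(t),f(s)]))
E
```

```text
(no output)
```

View pics/crop1.png

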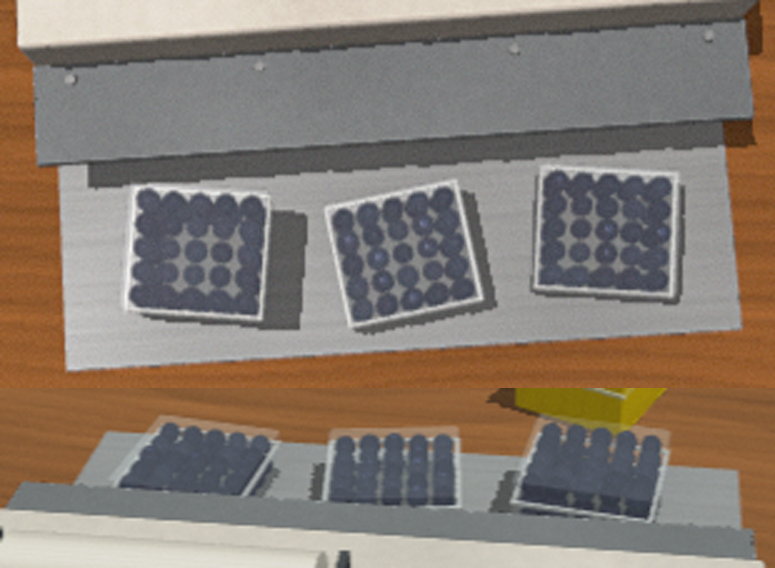

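The crop shows the left punnet (lid corners around crop (134,186) to (263,320)) casts a longer shadow, so it should be the tall one. The middle is turned about 12° and the right is nearly straight. I'll triangulate to confirm.

```bash
cat > h.py <<'E'
from bench import ctrl
import cv2, numpy as np
np.set_printoptions(precision=4,suppress=True)
def ray(n,u,v):
    p=ctrl.camera_params(n);T=p["pose"]
    d=T[:3,:3]@np.array([(u-p["cx"])/p["fx"],-(v-p["cy"])/p["fy"],-1]);return T[:3,3],d/np.linalg.norm(d)
def plane(n,u,v,z):
    o,d=ray(n,u,v);return o+d*(z-o[2])/d[2]
def tri(a,b):
    R=[ray("top",*a),ray("scene",*b)];A=sum(np.eye(3)-np.outer(d,d) for o,d in R)
    x=np.linalg.solve(A,sum((np.eye(3)-np.outer(d,d))@o for o,d in R))
    return x,[np.linalg.norm(np.cross(x-o,d)) for o,d in R][0]
T=lambda p:(150+p[0]/2.5-.3,80+p[1]/2.5-.3)
S=lambda p:(90+p[0]/2.5-.3,205+(p[1]-387.5)/2.5-.3)
E
python3 - <<'E'
from h import *
# order: front-left, front-right, back-right, back-left (robot's view)
P={"left":([(126,311),(263,320),(270,193),(134,186)],[(671,431),(544,417),(513,503),(655,520)]),
"mid":([(354,327),(484,300),(456,180),(326,207)],[(460,427),(329,431),(326,503),(460,505)]),
"right":([(533,291),(673,298),(678,173),(541,166)],[(283,432),(160,417),(115,485),(243,495)])}
for k,(a,b) in P.items():
    r=[tri(T(p),S(q)) for p,q in zip(a,b)]
    print(k,"tri z",[round(x[2],3) for x,_ in r],"miss",[round(m,4) for _,m in r])
    for z in(.045,.069):
        c=np.array([plane("top",*T(p),z) for p in a]); e=c[[1,2,3,0]]-c
        m=c.mean(0); w=(c[0]+c[3]-c[1]-c[2])/2; d=(c[2]+c[3]-c[0]-c[1])/2
        print("  z",z,m,"w",np.linalg.norm(w),"d",np.linalg.norm(d),"yaw",np.degrees(np.arctan2(d[1],d[0])),np.degrees(np.arctan2(-w[0],w[1])))
for nm,a,b,z in(("headfront",(38,164),(752,118),.063),("sheetfront",(67,371),(741,328),.003),("stoptop",(19,48),(760,6),.1)):
    A,B=[plane("top",*T(p),z) for p in(a,b)]
    print(nm,A,B,(A+B)/2,np.linalg.norm(A-B),np.degrees(np.arctan2(-(A-B)[0],(A-B)[1])))
E
```

```text
left tri z [np.float64(0.064), np.float64(0.062), np.float64(0.048), np.float64(0.05)] miss [np.float64(0.0033), np.float64(0.0039), np.float64(0.001), np.float64(0.0017)]
  z 0.045 [0.5158 0.1579 0.045 ] w 0.1094298530785125 d 0.10138552430214019 yaw -2.8804710803278852 -3.671578091684696
  z 0.069 [0.512  0.1542 0.069 ] w 0.10590258118986899 d 0.09811754669159044 yaw -2.8804710803278684 -3.6715780916847516
mid tri z [np.float64(0.042), np.float64(0.04), np.float64(0.038), np.float64(0.034)] miss [np.float64(0.003), np.float64(0.0), np.float64(0.0018), np.float64(0.0013)]
  z 0.045 [ 0.5141 -0.0064  0.045 ] w 0.10490070387359353 d 0.09828090144931306 yaw 12.539436981849414 11.555686935368145
  z 0.069 [ 0.5103 -0.0048  0.069 ] w 0.10151942085563335 d 0.09511299569854875 yaw 12.539436981849416 11.555686935368152
right tri z [np.float64(0.04), np.float64(0.039), np.float64(0.038), np.float64(0.045)] miss [np.float64(0.0002), np.float64(0.0011), np.float64(0.0026), np.float64(0.0027)]
  z 0.045 [ 0.5304 -0.1646  0.045 ] w 0.10817410475129487 d 0.09977888057540085 yaw -4.302700112666588 -3.297087881950016
  z 0.069 [ 0.526  -0.1579  0.069 ] w 0.10468730962149905 d 0.09656269019742952 yaw -4.302700112666592 -3.2970878819499996
headfront [0.5836 0.2822 0.063 ] [ 0.6152 -0.2734  0.063 ] [0.5994 0.0044 0.063 ] 0.556557567707277 3.2531794253861244
sheetfront [0.4229 0.2736 0.003 ] [ 0.4573 -0.2843  0.003 ] [ 0.4401 -0.0054  0.003 ] 0.5589808188102433 3.5313675867492678
stoptop [0.6632 0.2865 0.1   ] [ 0.6885 -0.2662  0.1   ] [0.6758 0.0102 0.1   ] 0.5532535049198951 2.620795857359029
```

```bash
cat >> h.py <<'E'
yaw=np.radians(3.4);O=np.array([.599,.004,0])
X=np.array([np.cos(yaw),np.sin(yaw),0]);Y=np.array([-X[1],X[0],0]);Z=np.array([0,0,1.])
R=np.column_stack([Y,-Z,-X])   # tool x=machine y, y down, z back (camera behind)
W=lambda xs,ys,z:O+xs*X+ys*Y+z*Z
def st(p): d=np.asarray(p)-O; return np.array([d@X,d@Y,d[2]])
E
python3 - <<'E'
from h import *
for n,p in(("left",(.512,.1542,.069)),("mid",(.5141,-.0064,.045)),("right",(.5304,-.1646,.045))):print(n,st(p))
for c in[(272,265),(240,247),(204,290)]: print("yellow",plane("top",*c,.06))
print("bucket base",plane("scene",30,160,0))
p=ctrl.current_tool_pos()
ctrl.move_l(p+[0,0,.08])
ys=st((.5141,-.0064,0))[1]
print(ctrl.ik(W(-.2,ys,.16),R))
ctrl.goto(W(-.2,ys,.16),R)
print(ctrl.current_q(),ctrl.current_tool_pos(),ctrl.current_t())
cv2.imwrite("pics/w1.png",ctrl.read_camera("wrist"))
E
```

```text
left [-0.0779  0.1551  0.069 ]
mid [-0.0854 -0.0053  0.045 ]
right [-0.0785 -0.1642  0.045 ]
yellow [0.3501 0.0715 0.06  ]
yellow [0.3843 0.1331 0.06  ]
yellow [0.3025 0.2016 0.06  ]
bucket base [ 0.2085 -0.6881  0.    ]
[ -10.4628   11.7646  108.2766   -0.       59.9588 -103.8628]
[ -10.5117   11.7796  108.2387   -0.0071   59.9587 -103.8318] [ 0.4001 -0.0137  0.1601] 2.9
```

View pics/w1.png

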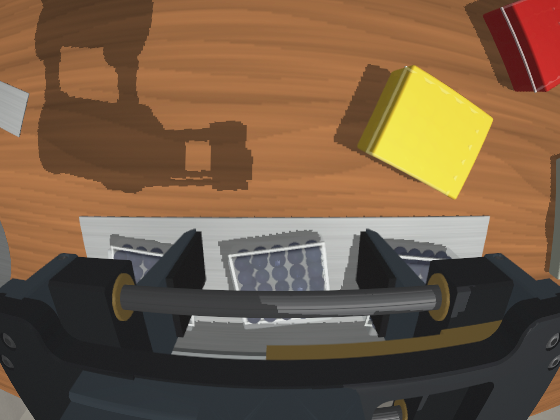

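The wrist view has the sheet's front edge level at row 217, columns 80 to 490, so the tool is square to the machine. The middle punnet sits between the fingers at about (280,280), and the yellow box is clear at (425,130). Triangulated lid heights are 0.063 for the left front corners and about 0.04 for the middle and right, so the left is tall. I'll push the middle one.

```bash
cat >> h.py <<'E'
def push(ys):
    ctrl.goto(W(-.2,ys,.10),R)
    ctrl.move_l(W(-.2,ys,.022),.12)
    ctrl.move_l(W(-.06,ys,.022),.08)
    f0=ctrl.current_contact_force()
    c=ctrl.move_l(W(-.02,ys,.022),.03,contact_N=12)
    print("contact",c,st(ctrl.current_tool_pos()),f0,ctrl.current_contact_force(),ctrl.current_wrist_torque(),ctrl.current_t())
    ctrl.sleep(.2)
    print(st(ctrl.current_tool_pos()),ctrl.current_contact_force())
E
python3 - <<'E'
from h import *
ctrl.command_gripper(.6)
push(-.0053)
p=ctrl.current_tool_pos()
ctrl.move_l(p-.1*X,.15)
cv2.imwrite("pics/w2.png",ctrl.read_camera("wrist"))
ctrl.move_l(W(-.2,-.0053,.10),.2); print(ctrl.current_t())
cv2.imwrite("pics/t2.png",ctrl.read_camera("top"))
E
```

```text
contact False [-0.0202 -0.0053  0.022 ] [ 0.5671 -0.3174 -1.1908] [-0.7415 -0.2628 -0.5701] [ 0.0993 -0.1286 -0.0202] 8.2
[-0.0201 -0.0053  0.022 ] [-0.0522 -0.0742 -0.2367]
9.975
```

View pics/w2.png

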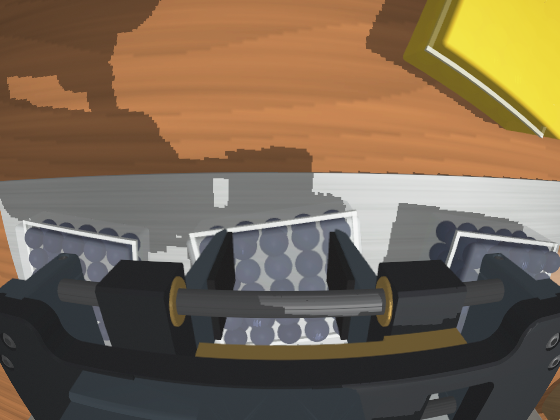

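View pics/t2.png

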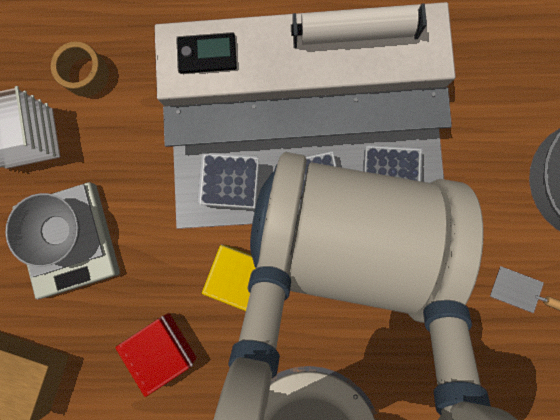

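Both pictures show the middle punnet essentially where it was, and no contact was felt. That needs an explanation, so I'll look closer.

```bash
python3 - <<'E'
from h import *
print(ctrl.current_tool_pos(),ctrl.current_grip_width(),ctrl.current_t())
s=ctrl.read_camera("scene");w3=ctrl.read_camera("wrist");cv2.imwrite("pics/s3.png",s);cv2.imwrite("pics/w3.png",w3)
w=cv2.imread("pics/w2.png")
f=lambda i:cv2.resize(i,(400,300),interpolation=cv2.INTER_CUBIC)
cv2.imwrite("pics/m3.png",np.vstack([np.hstack([f(w[195:360,170:390]),f(w3[150:375,130:430])]),np.hstack([f(s[0:300,100:500]),f(s[200:280,110:410])])]))
E
```

```text
[ 0.4006 -0.0132  0.0995] 0.6000969624685428 10.025
```

View pics/m3.png

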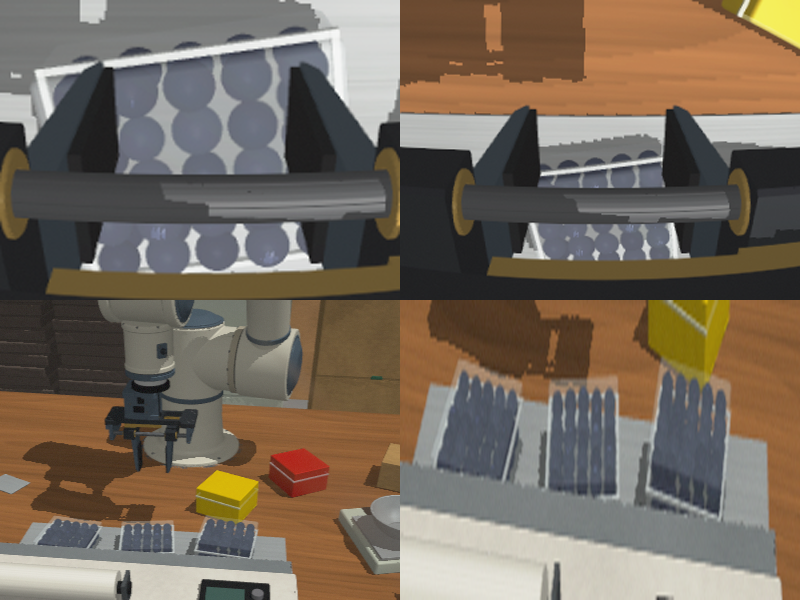

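```bash
python3 - <<'E'
from h import *
def proj(n,P):
    c=ctrl.camera_params(n);T=c["pose"];p=T[:3,:3].T@(np.array(P)-T[:3,3]);return c["cx"]-c["fx"]*p[0]/p[2],c["cy"]+c["fy"]*p[1]/p[2]
p=ctrl.current_tool_pos()
print("tip proj scene",[proj("scene",p+s*.034*Y) for s in(-1,0,1)], "grasp+.019",proj("scene",p+[0,0,.019]))
print("if z+.03",proj("scene",p+[0,0,.03]))
# wrist prediction of tips, lid edge
c=ctrl.camera_params("wrist");Tc=c["T_tool_cam"]
def wproj(P,tp):
    q=R.T@(np.array(P)-tp);q=Tc[:3,:3].T@(q-Tc[:3,3]);v=np.array([q[0],-q[1],-q[2]]);th=np.arctan2(np.hypot(v[0],v[1]),v[2]);k=th/np.hypot(v[0],v[1])*c["fx"];return c["cx"]+k*v[0],c["cy"]+k*v[1]
print("wrist tips",[wproj(p+s*.034*Y+d*X,p) for s in(-1,1) for d in(-.016,0,.016)])
print("actual R",ctrl.current_eef_rot())
for z in(.003,.045): print("front corners mid",z,[wproj(W(-.0854,-.0053,z)+a*np.array([np.cos(.21),np.sin(.21),0])+b*np.array([-np.sin(.21),np.cos(.21),0]),p) for a,b in((-.05,.055),(-.05,-.055))])
E
```

```text
tip proj scene [(np.float64(238.40421256924907), np.float64(181.41869720280496)), (np.float64(253.8953328650731), np.float64(182.2228178042805)), (np.float64(269.47722937404626), np.float64(183.03165046154814))] grasp+.019 (np.float64(253.57494879029832), np.float64(174.48763692601375))
if z+.03 (np.float64(253.38681878503496), np.float64(169.94552720859323))
wrist tips [(np.float64(229.1649332968734), np.float64(212.39480245698985)), (np.float64(230.3566440022267), np.float64(234.62809677894023)), (np.float64(231.63559821614496), np.float64(255.71310244800887)), (np.float64(330.928280108584), np.float64(212.40518720736415)), (np.float64(329.7641701950423), np.float64(234.64998568045172)), (np.float64(328.5138241971916), np.float64(255.7447533220515))]
actual R [[-0.0594 -0.0007 -0.9982]
 [ 0.9982  0.0002 -0.0594]
 [ 0.0002 -1.      0.0007]]
front corners mid 0.003 [(np.float64(326.07915387213575), np.float64(250.57771206967163)), (np.float64(221.27909992005402), np.float64(264.58564863234716))]
front corners mid 0.045 [(np.float64(331.9516264151714), np.float64(269.7910242534953)), (np.float64(213.9411243895364), np.float64(284.8515896123033))]
```

The scene shows the fingertips at row 170, where the TCP at that pose projects to row 182. So with the jaws part open, the tips end about 25 mm short of the TCP (it is defined for shut fingers). They went just over the 45 mm lid. I'll repeat lower, guarding the descent with contact stops.

```bash
cat >> h.py <<'E'
def push2(ys,z=0.0,xs0=-.18):
    c=ctrl.move_l(W(xs0,ys,z),.10,contact_N=6)
    z=ctrl.current_tool_pos()[2]; print("down",c,z,ctrl.current_contact_force())
    if c: z+=.004; ctrl.move_l(W(xs0,ys,z),.05)
    c=ctrl.move_l(W(-.07,ys,z),.08,contact_N=10); print("a",c,st(ctrl.current_tool_pos()),ctrl.current_contact_force())
    if c: return
    c=ctrl.move_l(W(-.02,ys,z),.03,contact_N=12)
    print("contact",c,st(ctrl.current_tool_pos()),ctrl.current_contact_force(),ctrl.current_wrist_torque(),ctrl.current_t())
E
python3 - <<'E'
from h import *
push2(-.0053)
p=ctrl.current_tool_pos()
ctrl.move_l(p-.06*X,.15)
cv2.imwrite("pics/w4.png",ctrl.read_camera("wrist"));print(ctrl.current_t())
E
```

```text
down False 0.0003561620745849703 [-0.2147 -0.6211  0.3205]
a False [-0.0703 -0.0053  0.0004] [ 0.1345  0.7505 -0.2653]
contact True [-0.0362 -0.0052 -0.0001] [ 0.8844  0.5782 -1.0505] [ 0.0767 -0.1732  0.0008] 13.925
14.525
```

View pics/w4.png

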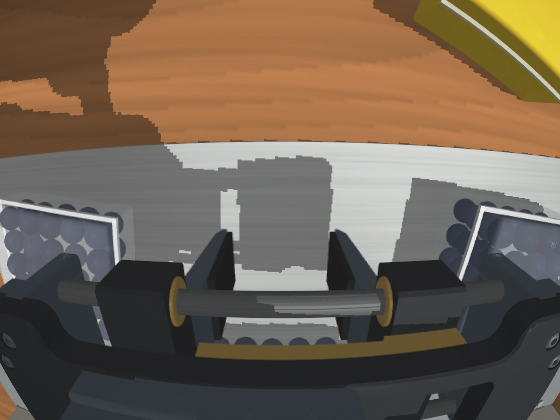

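The middle punnet is now under the head, and contact came at TCP -36.2 mm, where -36 was expected. Next is the right one, lifting clear first.

```bash
python3 - <<'E'
from h import *
p=ctrl.current_tool_pos()
ctrl.move_l(W(-.18,-.0053,.06),.2)
ctrl.move_l(W(-.18,-.1642,.06),.2)
push2(-.1642)
p=ctrl.current_tool_pos()
ctrl.move_l(p-.06*X,.15)
ctrl.move_l(W(-.18,-.1642,.12),.2)
ctrl.goto([.30,-.42,.22],ctrl.current_eef_rot())
cv2.imwrite("pics/t5.png",ctrl.read_camera("top"));cv2.imwrite("pics/s5.png",ctrl.read_camera("scene"));print(ctrl.current_t())
t=cv2.imread("pics/t5.png")[80:235,150:460]; s=cv2.imread("pics/s5.png")[205:277,90:400]
f=lambda i:cv2.resize(i,None,fx=2.5,fy=2.5,interpolation=cv2.INTER_CUBIC)
cv2.imwrite("pics/crop5.png",np.vstack([f(t),f(s)]))
E
```

```text
down False 0.00029836962007785683 [-0.5152  0.0588  0.4375]
a False [-0.0703 -0.1642  0.0003] [ 1.0276 -0.4792  0.1495]
contact True [-0.0363 -0.1639 -0.0002] [0.4996 0.7609 0.6053] [ 0.0943 -0.1529  0.0051] 19.5083
22.1833
```

View pics/crop5.png

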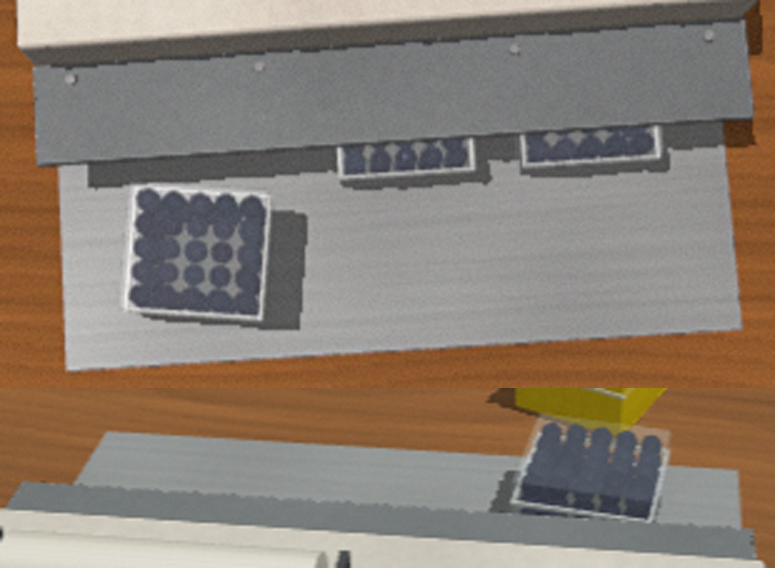

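```bash
python3 - <<'E'
from h import *
H=[plane("top",*T(p),.063) for p in((38,164),(752,118))]
for n,a,b in(("mid",(338,180),(475,171)),("right",(521,167),(661,158))):
    A,B=[plane("top",*T(p),.045) for p in(a,b)]
    u=(H[0]-H[1])[:2];u/=np.linalg.norm(u);nrm=np.array([-u[1],u[0]])
    print(n,st(A),st(B),"proud of head",[abs((P-H[0])[:2]@nrm) for P in(A,B)],"w",np.linalg.norm(A-B),"yaw",np.degrees(np.arctan2(-(A-B)[0],(A-B)[1])))
E
```

```text
mid [-0.0231  0.0438  0.045 ] [-0.0231 -0.0652  0.045 ] proud of head [np.float64(0.02365823332469662), np.float64(0.02341582163532981)] w 0.1090581195440121 yaw 3.380535171116532
right [-0.0224 -0.1017  0.045 ] [-0.0226 -0.2121  0.045 ] proud of head [np.float64(0.02254766485412388), np.float64(0.022463186989932042)] w 0.11037725323472967 yaw 3.2970310833243883
```

Both are square (3.3–3.4° against the machine's 3.3–3.5°) but measure 22.5–23.5 mm proud where 20 is expected. That is near the calibration error. There is time for a slow second push, to rule out a rebound.

```bash
python3 - <<'E'
from h import *
ctrl.goto(W(-.08,-.1577,.08),R)
def nudge(ys):
    ctrl.move_l(W(-.045,ys,0),.12,contact_N=10)
    c=ctrl.move_l(W(-.028,ys,0),.015,contact_N=10); print(c,st(ctrl.current_tool_pos()),ctrl.current_contact_force(),ctrl.current_t())
    ctrl.move_l(W(-.08,ys,.0),.12)
ctrl.move_l(W(-.08,-.1577,0),.15,contact_N=6)
nudge(-.1577)
ctrl.move_l(W(-.08,-.0107,0),.2)
nudge(-.0107)
ctrl.move_l(W(-.12,-.0107,.12),.25)
ctrl.goto([.32,-.38,.22],ctrl.current_eef_rot())
print(ctrl.current_t())
t=ctrl.read_camera("top");cv2.imwrite("pics/t6.png",t)
cv2.imwrite("pics/crop6.png",cv2.resize(t[80:235,150:460],None,fx=2.5,fy=2.5,interpolation=cv2.INTER_CUBIC))
E
```

```text
True [-0.0362 -0.1575 -0.0004] [-0.0908 -0.8185 -0.0489] 25.4167
True [-0.0363 -0.0106 -0.0004] [ 0.6096 -0.1729  1.1166] 27.9667
30.6583
```

View pics/crop6.png

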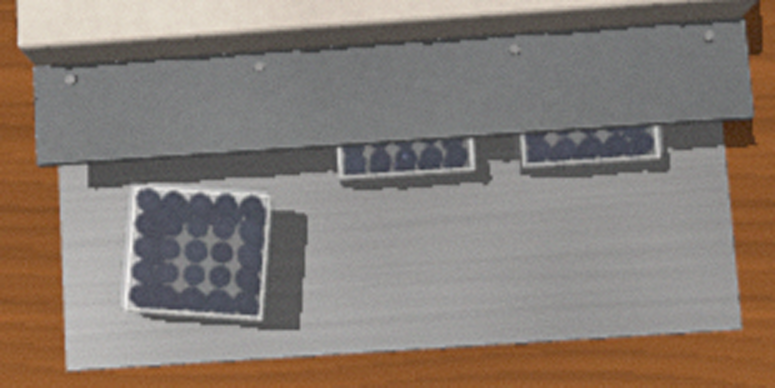

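The picture is unchanged: both front edges are square at crop rows 158–180, and the tall punnet is untouched. The second push met the stop at the same -36 mm. Handing in.

```bash
python3 -c "
from bench import ctrl
print(ctrl.current_contact_force(),ctrl.current_t());ctrl.sign_off()"
```

```text
[-0.87201659  0.32615302  0.1676849 ] 30.7083
the job is handed in; nothing more can be done
```

Both shallow punnets (middle and right) are under the head against the stop, and the tall one on the left was not moved. I handed in at 30.7 s with the arm clear.

- **First push failed:** the part-open fingertips end about 25 mm short of the TCP, so they passed over the middle punnet without touching it. I repeated the push lower.
- **At the stop:** each punnet was pushed until firm contact, and a slow second push on each met it at the same place, TCP 36 mm in front of the head, as expected.
- **Square:** the front edges measured 3.3–3.4° against the machine's 3.3–3.5°.
- **Small disagreement:** the top camera showed the strips sticking out 22.5–23.5 mm, where 20 mm is expected. I put this down to calibration and edge-picking error, because both contact positions agree with the stop.
- **Tall punnet height:** its front lid corners triangulated at about 63 mm, but its back corners gave only about 50 mm. I took it as the tall one from the front corners, its longer shadow and the scene view.

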